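# Load a well-plate carrier under the leaf spring of a loading station

## Task

Load the well plate: with your fingertips press the carrier's thumb pad down hard against the sprung bed and, keeping it pressed, slide the carrier under the bridge bar and the leaf spring until it is fully home against the end stop and the bed springs back up behind it. Do not pick up or tip the carrier; only press and push it. Then let go and move clear, leaving the other things on the bench where they are.

Things in the scene. Friction and masses are not known exactly. Their poses are not given: they have to be found in the camera images.
- station: Loading station: fixed grey metal channel, 315 x 114 mm. Origin on the bench top; x along the lane, the way the carrier slides; lane centred on y = 0. Side rails 36 mm high, 90 mm apart inside, x -185 to 130 mm. Sprung grey plastic bed at x -183 to -36 mm, then a fixed floor 18 mm high up to the end stop. Right of the lane a shelf 12 mm high (y -57 to -117, x -60 to 60 mm).
- bar (a point): Middle of the underside of the station's dark rigid bridge bar, which crosses the lane at station x 35 to 49 mm; underside 49 mm, top 61 mm above the bench.
- stop (a point): Middle of the end stop's face, at floor height (station x 115, z 18 mm). The stop is 44 mm high; the carrier's leading end meets it when fully home.
- carrier: Plate carrier, loose, 145 (x) x 86 (y) mm, 0.17 to 0.35 kg: metal slab with a white 24-well plate fixed on it. Origin: centre of the underside; x to its leading end. Plate part (x -27.5 to 72.5) 26 mm high; bare grooved thumb pad (x -72.5 to -27.5) 16 mm high. Starts on the raised bed, plate top 6.5 mm too high for the bar. Fully home: origin at station x 42.5 mm, underside at 18 mm.
- carrier_pad (a point): The point to press: on the thumb pad, on the centre line, 12 mm behind the upright step (10 mm high, across the full width) up to the plate part; fingertips resting on the pad push against this step. Carrier frame x -39.5, z 16 mm. With the carrier home the pad is still in front of the bar, the step 20 mm short of it.
- bed (a joint): How far the sprung bed is pushed down, m: 0 = up (top 29.5 mm above the bench), 0.010 = right down (top 19.5 mm, 1.5 mm above the fixed floor). The carrier clears the bar from 0.0065 on; 0.008 or more is comfortable. The spring gives 6 N at 0, 13 N at 0.010, less the weight of bed (0.12 kg) and carrier. Unloaded it rises by itself, so it comes up behind a carrier that is home (6 mm past its end).
- bed_top (a point): Centre of the sprung bed's top face; the bed is 147 x 88 mm and moves only up and down.
- leaf (a joint): How far the leaf spring is lifted, rad: 0 = free, about 0.1 to 0.2 with the carrier under it. Two steel blades, 50 mm long, hinged just behind the bar and drooping towards the end stop; they bear on the carrier with about 5 N and drag on it.
- leaf_tip (a point): Free end of the leaf spring, between its two blades.
- rack: A blue tube rack with capped tubes, 110 x 50 mm, 72 mm high. Bystander, loose; origin at the centre of its underside.
- jar: A closed glass jar, 64 mm across, 68 mm high. Bystander, loose; origin at the centre of its underside.
- dish: A closed culture dish, 94 mm across, 16 mm high. Bystander, loose; origin at the centre of its underside.
- vial: A small capped vial, 25 mm across, 44 mm high, standing on the station's side shelf (12 mm high). Bystander, loose; origin at the centre of its underside.
- marker: A marker pen lying on the bench, about 132 mm long, 14 mm thick. Bystander, loose; origin at the centre of its underside.
- capbox: A small box with a red lid, 78 x 58 mm, 46 mm high. Bystander, loose; origin at the centre of its underside.
There are look-alikes about, which are no part of the job. There is more than one size of the carrier; the one meant has the size given above.

How it is judged (in metres and radians):
On the way:
1. the fingers hold the carrier pressed down while its leading end is under the bridge bar, not yet home (x of carrier in the frame of station between -0.032 and 0.02 m and value of joint bed above 0.005 m and contact force between the fingers and carrier above 2 N), for 0.05 s.
At the end, for the whole second after the job is handed in: The carrier lies flat (within 0.04 rad) and still on the fixed floor with its leading end within 6.5 mm of the end stop, the leaf spring riding on it, and the sprung bed is up again behind it (within 2 mm) (x of carrier in the frame of station above 0.036 m and value of joint bed below 0.002 m and value of joint leaf above 0.05 rad and height (world z) of carrier below 0.0215 m and angle between carrier's own z axis and vertical below 0.04 rad and linear speed of carrier below 0.01 m/s); the robot touches nothing.
It fails at once if the carrier is lifted (12 mm above where it lay) or tipped (0.2 rad) (height (world z) of carrier above 0.0415 m or angle between carrier's own z axis and vertical above 0.2 rad).
It fails at once if a bystander is moved by more than 30 mm (distance of any of rack, jar, dish, vial, marker, capbox from where it was at the start of the episode above 0.03 m).
It also fails if it takes over 38 s, if anything falls off the work surface, if the arm or the gripper's body presses on something with over 40 N, if the wrist force passes 120 N, or if a joint passes its speed limit or range.

## Robot

A 6-joint arm with a two-finger parallel gripper is mounted at the origin on the work surface. World frame = base frame: x ahead of the robot, y to its left, z up, the work surface at z = 0. Lengths are in m, angles in degrees, forces in N, time in s.
With the tool pointing down it reaches from about 0.4 to 0.825 m from the base axis. Payload 7 kg.
Tool frame: the origin (TCP) lies midway between the tips of the shut fingers; the grasp point (between the pads) lies 19 mm behind it (ctrl.grasp_offset is the distance from the TCP to the grasp point, in m); z points along the fingers, x is the direction in which the jaws open and shut, and the axes are right-handed (so a half turn about z gives the same grasp; the last joint's range is limited). The gripper opens to 88 mm and grips with 3 to 60 N. Pads are 19 mm wide; open, the fingers measure 130 mm over their backs; the gripper's body (78 mm by 193 mm) begins 47 mm behind the grasp point.
Start: joints at [87.496, 20.546, 0.682, 0, -70.136, -16.507], TCP at [0.22, 0.638, 0.227] pointing down, gripper open.
Joint ranges: [-176.03, 176.03], [-82.01, 121.73], [-58.28, 71.71], [-173.87, 95.51], [-174.79, -0.11], [-173.66, 173.66]. Speed limits (degrees/s): [136.94, 136.94, 172.46, 180, 180, 180].

## Interface

Orientations are given as [roll, pitch, yaw] about the fixed x, y, z axes, in that order (R = Rz(yaw) Ry(pitch) Rx(roll)).
In Python, from plant import sensors, snapshot, order, ctrl gives the robot as it stands.
- The arm moves only by the tool send_rows, never from a script. Its argument "commands" is a list of rows, each a list of 3 entries, a list of its own where there are three numbers: the closure, from 0 (fully open) to 1 (shut), then the shift along the world's x, y, z in units of 0.25 m (1.0 is 0.25 m), then the turn, a rotation vector about the world's x, y, z in units of 360 degrees (1.0 is 360 degrees). In form: [[hand, [x, y, z], [ax, ay, az]], ...]. A call has 1 to 12 rows; each row shifts and turns the pose as measured when the row begins; what a row does not reach is not made up. A row lasts 1/10 s, in which the tool goes at most 50 mm and 8.59 degrees, less where a joint would pass 70% of its speed; a pose out of reach is approached as far as the arm can. A call with a number of a shift or a turn outside -1 to 1 is refused whole. A call with a gripper value outside its range is refused whole. The fingers move at their own pace and stop on an object; the grip force is fixed at half the most. Time passes only in rows, so rows that do not move let the fingers close. It gives the time, the measured TCP pose, the force and the opening at its end, in the units of the state.
- sensors.get_obs(): the state, without advancing time (a new reading comes with each control period).
- snapshot(name): name is "side" or "top" or "wrist"; returns a dict with "color" (420x560x3 uint8, blue, green, red), "z_map" (420x560 float32, m along the optical axis (not along the pixel's ray), 0 where there is no reading), "mtx" (3x3 intrinsics, pixels), "xyz" and "attitude" of the camera in the world. Camera axes: x right, y down, z forward; pixel columns grow to the right and rows downward; lengths in m; the calibration is good to about 2 mm. A picture is of the moment at which its call begins.
- order.close_job(): hands the job in, once; it reports no verdict.
The state is a dict: "clock": time; "joint_pos": joint angles; "qvel": joint speeds; "tau": joint torques, N m; "tool_pos": TCP position; "orientation": TCP orientation; "force": force on the tool from outside, world axes, zero at the start; "moment": the same for the moment, N m; "opening": finger opening in m.
Only numpy, scipy, OpenCV 4.12 (cv2) and the standard library are available. Lean on these libraries where they do the work, as an engineer would, in place of code of your own. Each camera call takes 0.05 s, during which the arm holds its last target.

## Working session

There is one attempt and no reset: what is moved stays moved. The work goes in short steps, Python scripts to look and compute and a tool call to move; the robot and the scene stay as the last step left them, time stands still between calls to the robot, and variables do not carry over. Pictures are saved under pics/ and viewed, and the job is handed in when it is done.

Besides the shell and the picture viewer there is one more tool, called in YAML: its name, and indented under it one key for each argument. send_rows: Moves the arm, as the interface text tells. Its arguments: {"type":"object","properties":{"commands":{"type":"array","items":{"type":"array"}}},"required":["commands"]}

```bash
ls; mkdir -p pics; cat > h.py <<'E'
import numpy as np, cv2
from plant import sensors, snapshot, order, ctrl
def save(n,im): cv2.imwrite('pics/'+n,im)
E
python3 - <<'E'
from h import *
import pickle
print(sensors.get_obs(), ctrl.grasp_offset)
for n in ['top','side','wrist']:
    s=snapshot(n); save(n+'0.png',s['color']); pickle.dump(s,open(n+'0.pkl','wb')); print(n,s['mtx'],s['xyz'],s['attitude'])
E
```

```text
pics
{'clock': 0.0, 'joint_pos': array([ 8.74959026e+01,  2.05912270e+01,  6.32495395e-01, -1.90970251e-02,
       -7.01354648e+01, -1.65072865e+01]), 'qvel': array([-0.0116499 , -0.08369724, -0.0164422 , -0.04855606, -0.0629048 ,
        0.10089479]), 'tau': array([-1.02189533e-03, -5.82711411e+01,  2.93067241e+01,  6.99757621e+00,
        6.96762989e-03, -1.51598069e-04]), 'tool_pos': array([0.21975304, 0.63770172, 0.22561854]), 'orientation': array([-1.79990445e+02, -9.54152693e-02, -1.09017896e+02]), 'force': array([ 0.08557103, -0.3265618 ,  0.13839985]), 'moment': array([ 0.0186883 ,  0.04310946, -0.03115046]), 'opening': 0.08744026283202176} 0.0188
top [[494.54285326   0.         283.78865869]
 [  0.         494.54285326 207.55227642]
 [  0.           0.           1.        ]] [0.39647511 0.01645264 1.28806243] [-174.74798443    0.18303969  -89.63444607]
side [[386.93409153   0.         270.73368563]
 [  0.         386.93409153 212.02378045]
 [  0.           0.           1.        ]] [ 0.39926503 -0.71312405  0.49843494] [-118.75417892   -0.2770228    -9.65193716]
wrist [[348.2403031    0.         280.48824387]
 [  0.         348.2403031  211.3252966 ]
 [  0.           0.           1.        ]] [0.29147004 0.61393787 0.38492848] [ 1.63616482e+02 -1.27778096e-01 -1.09004328e+02]
```

View pics/top0.png

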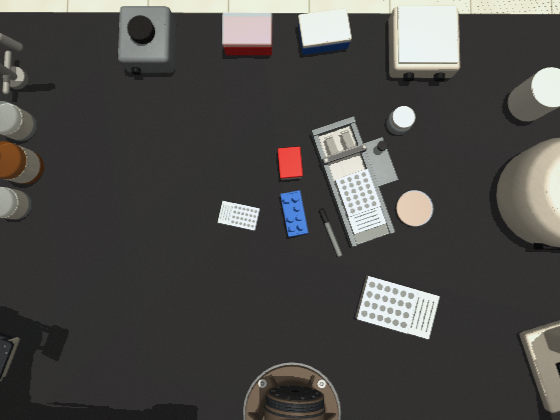

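View pics/side0.png

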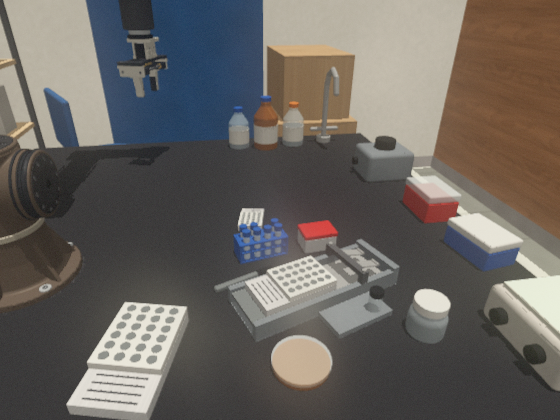

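View pics/wrist0.png

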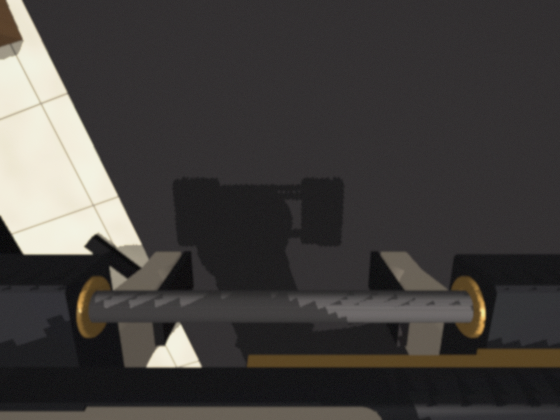

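```bash
python3 - <<'E'
from h import *
import pickle
s=pickle.load(open('top0.pkl','rb'));c=s['color'][105:255,280:440]
save('crop.png',cv2.resize(c,None,fx=3.9,fy=3.9,interpolation=cv2.INTER_CUBIC))
s=pickle.load(open('side0.pkl','rb'));c=s['color'][225:345,205:420]
save('crops.png',cv2.resize(c,None,fx=3.7,fy=3.7,interpolation=cv2.INTER_CUBIC))
E
```

```text
(no output)
```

View pics/crop.png

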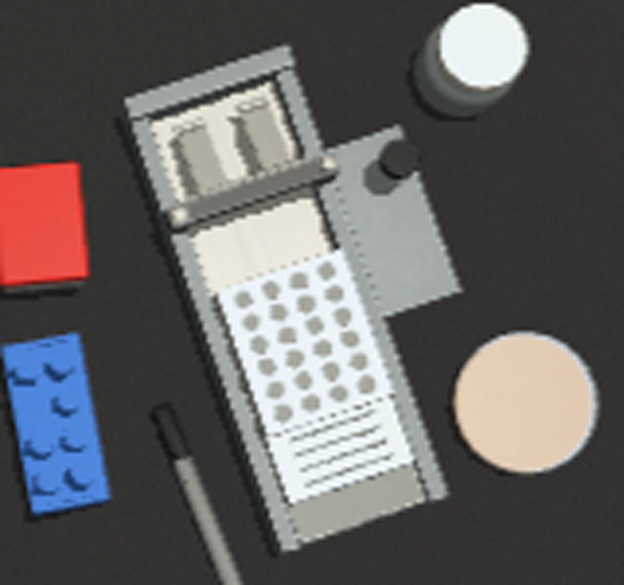

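View pics/crops.png

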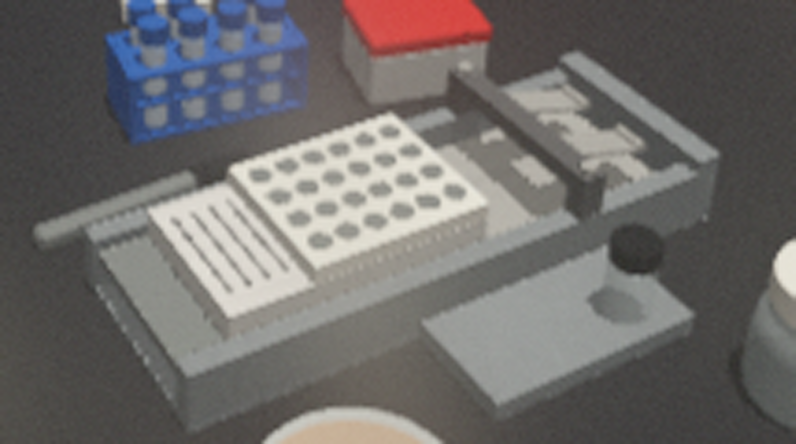

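```bash
cat >> h.py <<'E'
from scipy.spatial.transform import Rotation as Rn
def cloud(s):
    h,w=s['z_map'].shape; v,u=np.mgrid[:h,:w]; K=s['mtx']; z=s['z_map']
    p=np.stack([(u-K[0,2])/K[0,0]*z,(v-K[1,2])/K[1,1]*z,z],-1)
    return p@Rn.from_euler('xyz',s['attitude'],degrees=True).as_matrix().T+s['xyz']
def onplane(s,uv,h):
    K=s['mtx'];d=np.array([(uv[0]-K[0,2])/K[0,0],(uv[1]-K[1,2])/K[1,1],1.])
    d=Rn.from_euler('xyz',s['attitude'],degrees=True).as_matrix()@d
    return s['xyz']+d*(h-s['xyz'][2])/d[2]
def proj(s,p):
    R=Rn.from_euler('xyz',s['attitude'],degrees=True).as_matrix()
    q=(np.asarray(p)-s['xyz'])@R; K=s['mtx']
    return q[...,:2]/q[...,2:]*K[0,0]+[K[0,2],K[1,2]]
E
python3 - <<'E'
from h import *
import pickle
s=pickle.load(open('top0.pkl','rb'))
P=cloud(s);c=s['color'].astype(int);u0,u1,v0,v1=300,405,110,250
sub=np.zeros(P.shape[:2],bool);sub[v0:v1,u0:u1]=1
def rect(m,nm):
    pts=P[m][:,:2].astype(np.float32)
    r=cv2.minAreaRect(pts*1000);print(nm,m.sum(),np.round(r[0],1),np.round(r[1],1),round(r[2],2),'z',np.median(P[m][:,2]).round(4))
for lo,hi in [(.016,.02),(.027,.032),(.033,.039),(.042,.049),(.053,.059)]:
    m=sub&(P[...,2]>lo)&(P[...,2]<hi); print(lo,hi,m.sum())
white=c.min(-1)>150
def big(m):
    n,l,st,_=cv2.connectedComponentsWithStats(m.astype(np.uint8),connectivity=4);k=1+st[1:,4].argmax();return l==k
rect(big(sub&(P[...,2]>.0505)&(P[...,2]<.0585)&(P[...,0]<P[150,0,0])),'plate')
rect(big(sub&(P[...,2]>.0415)&(P[...,2]<.0485)&white),'pad')
rect(sub&(P[...,2]>.0505)&(P[...,2]<.066)&~white&(np.arange(420)[:,None]<165)&(np.arange(560)[None]<370),'bar')
g=(c.max(-1)-c.min(-1)<20)&(c[...,0]>90)&(c[...,0]<190)
m=big(sub&(P[...,2]>.031)&(P[...,2]<.048)&~white);rect(m,'rail')
print(P[127,400],P[200,250], np.median(P[300:315,200:300,2]))
bl=(P[...,2]>.03); 
E
```

```text
0.016 0.02 790
0.027 0.032 360
0.033 0.039 914
0.042 0.049 1047
0.053 0.059 1252
plate 1127 [ 548.4 -163.7] [101.7  87.3] 18.57 z 0.0556
pad 436 [ 481.2 -188. ] [44.4 85.3] 18.71 z 0.0456
bar 274 [ 659.2 -124.9] [ 41.4 113.1] 19.59 z 0.0608
rail 103 [ 731.9 -261.5] [61.1 25.9] 28.34 z 0.041
[ 0.71343151 -0.26947972  0.06892002] [ 0.53428448  0.11003973 -0.00098914] 0.0004933966765717779
```

```bash
python3 - <<'E'
from h import *
import pickle
s=pickle.load(open('top0.pkl','rb'))
P=cloud(s);c=s['color'].astype(int)
sub=np.zeros(P.shape[:2],bool);sub[110:250,300:405]=1
a0=np.radians(19);R=np.array([[np.cos(a0),np.sin(a0)],[-np.sin(a0),np.cos(a0)]])
o=np.array([.527,-.171])
L=np.einsum('ij,hwj->hwi',R,P[...,:2]-o)
m=sub&(P[...,2]>.033)&(P[...,2]<.039)
for nm,sg in(('L',1),('R',-1)):
    k=m&(sg*L[...,1]>.043)&(sg*L[...,1]<.060); q=L[k]
    f=np.polyfit(q[:,0],q[:,1],1); f=np.polyfit(q[:,0][abs(np.polyval(f,q[:,0])-q[:,1])<.007],q[:,1][abs(np.polyval(f,q[:,0])-q[:,1])<.007],1)
    print(nm,k.sum(),'slope deg',np.degrees(np.arctan(f[0])),'off',f[1],q[:,0].min(),q[:,0].max())
k=sub&(P[...,2]>.041)&(P[...,2]<.047)&(L[...,0]>.15);q=L[k];print('stop',q.min(0),q.max(0),q.mean(0),k.sum())
k=sub&(P[...,2]>.0585)&(P[...,2]<.064)&(L[...,0]>.08)&(abs(L[...,1])<.06);q=L[k];print('bar',q.min(0),q.max(0),q.mean(0),k.sum())
k=sub&(P[...,2]>.053)&(P[...,2]<.0585)&(L[...,0]<.09)&(abs(L[...,1])<.045);q=L[k];print('plate',q.min(0),q.max(0),q.mean(0))
k=sub&(P[...,2]>.043)&(P[...,2]<.048)&(L[...,0]<.0)&(abs(L[...,1])<.045);q=L[k];print('pad',q.min(0),q.max(0),q.mean(0))
E
```

```text
L 408 slope deg 0.3412659372800168 off 0.04987710224542187 -0.10021713822672713 0.21316885483855308
R 385 slope deg 0.3496870781072261 off -0.05220587109451783 -0.09923717820627603 0.20017787736938558
stop [ 0.15139224 -0.16011712] [0.21474341 0.10740092] [ 0.19205331 -0.01251601] 343
bar [ 0.11919004 -0.05711818] [0.13685204 0.05665668] [ 0.12713556 -0.00253451] 189
plate [-0.02620734 -0.04354755] [0.07354282 0.04349753] [0.02224454 0.00021197]
pad [-0.07117154 -0.04375243] [-0.00020731  0.04298424] [-4.81754836e-02 -3.86251272e-06]
```

The carrier meant is the one in the station at px (358,198). It measures 101 x 87 mm for the plate and 44 x 85 mm for the pad, with tops at 55.6 and 45.6 mm. The look-alikes are the small carrier at (239,215) and the large one at (398,307). The lane yaw is about 19.35°, the carrier origin about (0.528, -0.171) and the pad point about (0.491, -0.184, 0.0455). I'll approach with the fingers shut and the jaw axis across the lane.

send_rows:
  commands:
    - [1,[0.112,-0.155,0],[0,0,-0.0236]]
    - [1,[0.112,-0.155,0],[0,0,-0.0236]]
    - [1,[0.112,-0.155,0],[0,0,-0.0236]]
    - [1,[0.112,-0.155,0],[0,0,-0.0236]]
    - [1,[0.112,-0.155,0],[0,0,-0.0236]]
    - [1,[0.112,-0.155,0],[0,0,-0.0236]]
    - [1,[0.112,-0.155,0],[0,0,-0.0236]]
    - [1,[0.112,-0.155,0],[0,0,-0.0236]]
    - [1,[0.112,-0.155,0],[0,0,-0.0236]]
    - [1,[0.112,-0.155,0],[0,0,-0.0236]]

```text
clock: 1.15
tool_pos: [0.5027, 0.2382, 0.2222]
orientation: [-179.9, -0.3, 165.0]
force: [1.3, 0.7, 1.2]
opening: 0.0131
```

send_rows:
  commands:
    - [1,[-0.005,-0.186,0],[0,0,-0.0172]]
    - [1,[-0.005,-0.186,0],[0,0,-0.0172]]
    - [1,[-0.005,-0.186,0],[0,0,-0.0172]]
    - [1,[-0.005,-0.186,0],[0,0,-0.0172]]
    - [1,[-0.005,-0.186,0],[0,0,-0.0172]]
    - [1,[-0.005,-0.186,0],[0,0,-0.0172]]
    - [1,[-0.005,-0.186,0],[0,0,-0.0172]]
    - [1,[-0.005,-0.186,0],[0,0,-0.0172]]
    - [1,[-0.005,-0.186,0],[0,0,-0.0172]]
    - [1,[0,0,0],[0,0,0]]

```text
clock: 2.15
tool_pos: [0.4892, -0.2015, 0.2207]
orientation: [-179.8, -0.3, 106.3]
force: [0.1, 0.4, -0.6]
opening: 0.0005
```

send_rows:
  commands:
    - [1,[0.006,0.07,-0.1],[0,0,0.0085]]
    - [1,[0,0,-0.16],[0,0,0]]
    - [1,[0,0,-0.16],[0,0,0]]
    - [1,[0,0,-0.12],[0,0,0]]
    - [1,[0,0,0],[0,0,0]]

```text
clock: 2.65
tool_pos: [0.4901, -0.1855, 0.0829]
orientation: [180.0, -0.2, 109.3]
force: [0.1, -0.5, 0.2]
opening: 0.0006
```

```bash
python3 - <<'E'
from h import *
print(sensors.get_obs())
s=snapshot('side');c=s['color'][170:350,180:420];save('s1.png',cv2.resize(c,None,fx=3.2,fy=3.2))
s=snapshot('wrist');save('w1.png',s['color'])
E
```

```text
{'clock': 2.65, 'joint_pos': array([  0.59502183,  14.71013576, -28.79491146,  -0.25871761,
       -46.53368383, -71.14394736]), 'qvel': array([ 0.35553137, -2.09690243,  2.36441254,  1.2799055 , -2.35365121,
       -0.02880241]), 'tau': array([ 5.45839977e-02, -4.27745605e+01,  2.25088406e+01,  5.45069218e+00,
        1.06810246e+00,  1.01688725e-02]), 'tool_pos': array([ 0.49012194, -0.18547925,  0.08286341]), 'orientation': array([179.976281  ,  -0.19019234, 109.27307111]), 'force': array([ 0.096841  , -0.53028317,  0.21139174]), 'moment': array([ 0.10549345, -0.01170636, -0.02128534]), 'opening': 0.000600838109895472}
```

View pics/s1.png

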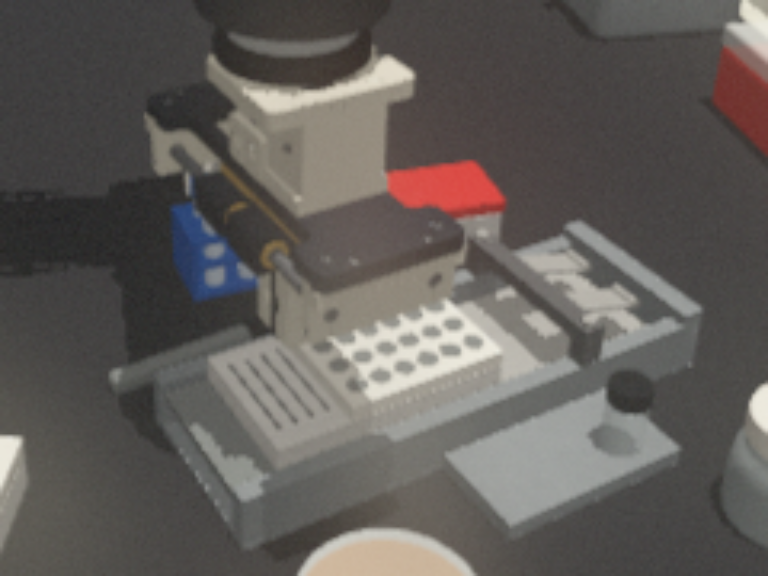

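View pics/w1.png

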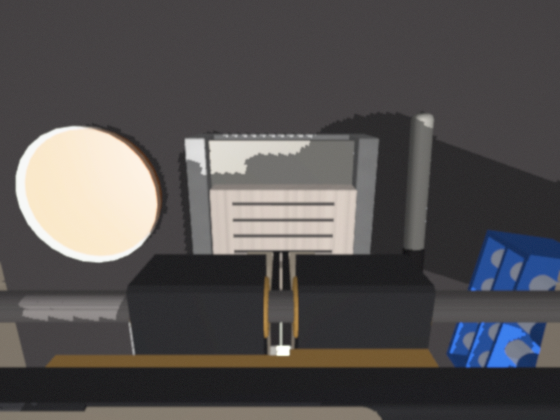

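send_rows:
  commands:
    - [1,[0,0,-0.06],[0,0,0]]
    - [1,[0,0,-0.06],[0,0,0]]
    - [1,[0,0,-0.02],[0,0,0]]
    - [1,[0,0,0],[0,0,0]]

```text
clock: 3.15
tool_pos: [0.4994, -0.1859, 0.0592]
orientation: [179.0, 0.3, 109.5]
force: [-0.3, 0.5, -0.4]
opening: 0.0003
```

send_rows:
  commands:
    - [1,[0,0,-0.012],[0,0,0]]
    - [1,[0,0,-0.008],[0,0,0]]

```text
clock: 3.35
tool_pos: [0.5013, -0.1859, 0.0569]
orientation: [178.8, 0.4, 109.5]
force: [-0.1, 0.1, 0.4]
opening: 0.0003
```

```bash
python3 - <<'E'
from h import *
o=sensors.get_obs();print(o)
s=snapshot('side');c=s['color'];save('s2.png',cv2.resize(c,None,fx=1.4,fy=1.4))
s=snapshot('top');save('t2.png',cv2.resize(s['color'][100:420,200:480],None,fx=1.8,fy=1.8))
E
```

```text
{'clock': 3.35, 'joint_pos': array([ 6.73181093e-01,  1.69150680e+01, -3.01763193e+01,  2.70616076e-03,
       -4.16298147e+01, -7.11292863e+01]), 'qvel': array([ 0.03063568,  0.670028  , -0.32282139,  0.30742874,  2.13464412,
       -0.02211791]), 'tau': array([ 2.82521546e-02, -4.52888668e+01,  2.13801831e+01,  5.08133635e+00,
       -3.48833855e-02,  1.98279966e-03]), 'tool_pos': array([ 0.50133372, -0.18593455,  0.05687292]), 'orientation': array([178.79051112,   0.4153192 , 109.54151372]), 'force': array([-0.08696769,  0.10756617,  0.40262052]), 'moment': array([ 0.04629748, -0.04637428,  0.01533207]), 'opening': 0.0002640220219721647}
```

View pics/s2.png

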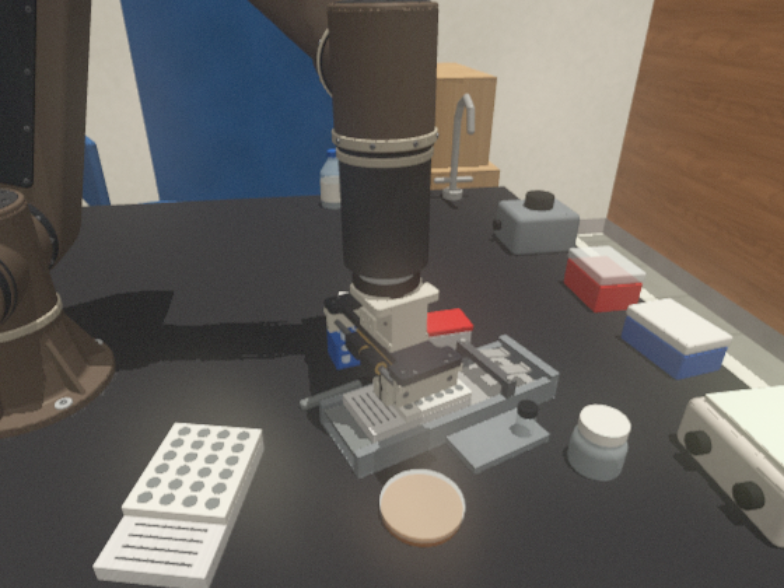

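View pics/t2.png

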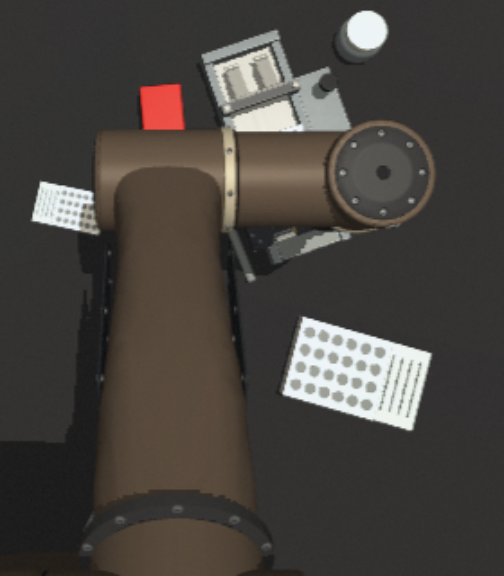

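send_rows:
  commands:
    - [1,[-0.05,0.004,0.04],[0,0.0035,0]]

```text
clock: 3.55
tool_pos: [0.4883, -0.185, 0.0659]
orientation: [-179.9, -0.1, 109.5]
force: [-0.5, 0.5, -0.6]
opening: 0.0003
```

send_rows:
  commands:
    - [1,[0,0,0],[0,0,0]]

```text
clock: 3.65
tool_pos: [0.4884, -0.185, 0.067]
orientation: [-180.0, -0.0, 109.5]
force: [1.2, -0.1, -0.2]
opening: 0.0002
```

send_rows:
  commands:
    - [1,[0,0,0],[0,0,0]]

```text
clock: 3.75
tool_pos: [0.4888, -0.185, 0.0671]
orientation: [180.0, -0.0, 109.5]
force: [0.3, 0.2, 0.3]
opening: 0.0005
```

send_rows:
  commands:
    - [1,[0,0,-0.04],[0,0,0]]

```text
clock: 3.85
tool_pos: [0.4902, -0.1851, 0.0578]
orientation: [179.8, 0.1, 109.6]
force: [-0.1, -0.0, 0.0]
opening: 0.0004
```

send_rows:
  commands:
    - [1,[0,0,-0.02],[0,0,0]]

```text
clock: 3.95
tool_pos: [0.4897, -0.185, 0.0514]
orientation: [179.8, 0.0, 109.5]
force: [-1.3, -0.3, -0.8]
opening: 0.0003
```

send_rows:
  commands:
    - [1,[-0.002,0,-0.02],[0,0,0]]

```text
clock: 4.05
tool_pos: [0.4892, -0.185, 0.0455]
orientation: [179.9, 0.0, 109.5]
force: [-0.3, -0.3, 6.1]
opening: 0.0003
```

send_rows:
  commands:
    - [1,[0,0,-0.012],[0,0,0]]

```text
clock: 4.15
tool_pos: [0.4892, -0.1851, 0.0418]
orientation: [179.9, 0.0, 109.6]
force: [-0.4, 1.2, 5.9]
opening: 0.0005
```

send_rows:
  commands:
    - [1,[0,0,-0.012],[0,0,0]]

```text
clock: 4.25
tool_pos: [0.4892, -0.1851, 0.0386]
orientation: [179.9, 0.0, 109.6]
force: [-1.5, 2.2, 8.3]
opening: 0.0007
```

send_rows:
  commands:
    - [1,[0,0,-0.012],[0,0,0]]

```text
clock: 4.35
tool_pos: [0.4892, -0.1851, 0.0356]
orientation: [179.9, 0.0, 109.6]
force: [-4.4, 3.6, 23.7]
opening: 0.0003
```

send_rows:
  commands:
    - [1,[0,0,-0.006],[0,0,0]]

```text
clock: 4.45
tool_pos: [0.4894, -0.1851, 0.0355]
orientation: [180.0, 0.1, 109.6]
force: [-11.4, 8.4, 37.7]
opening: 0.0003
```

send_rows:
  commands:
    - [1,[0.02,0.007,0.002],[0,0,0]]
    - [1,[0.02,0.007,0],[0,0,0]]

```text
clock: 4.65
tool_pos: [0.4968, -0.1824, 0.037]
orientation: [-179.8, 0.0, 109.7]
force: [-4.8, -2.4, 8.3]
opening: 0.0005
```

send_rows:
  commands:
    - [1,[0.03,0.011,-0.002],[0,0,0]]
    - [1,[0.03,0.011,-0.002],[0,0,0]]

```text
clock: 4.85
tool_pos: [0.509, -0.1779, 0.0363]
orientation: [-179.5, -0.0, 109.6]
force: [-5.5, -2.8, 9.0]
opening: 0.0002
```

send_rows:
  commands:
    - [1,[0.03,0.0105,-0.005],[0,0,0]]
    - [1,[0.03,0.0105,-0.004],[0,0,0]]

```text
clock: 5.05
tool_pos: [0.5193, -0.1747, 0.0356]
orientation: [-178.9, -0.0, 109.7]
force: [-14.6, -5.6, 29.2]
opening: 0.0004
```

```bash
python3 - <<'E'
from h import *
s=snapshot('side');c=s['color'][200:350,200:420];save('s3.png',cv2.resize(c,None,fx=3.6,fy=3.6))
E
```

```text
(no output)
```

View pics/s3.png

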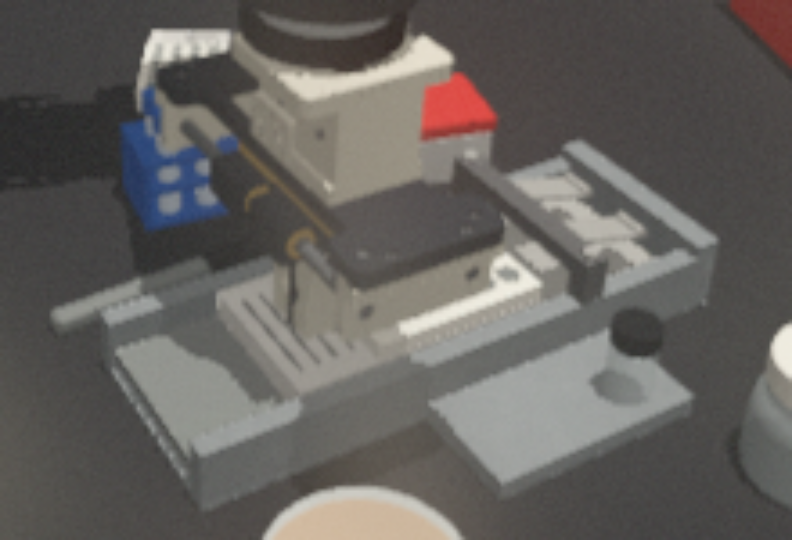

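send_rows:
  commands:
    - [1,[0.032,0.011,-0.002],[0.001,-0.003,0]]
    - [1,[0.032,0.011,-0.003],[0,-0.001,0]]

```text
clock: 5.3
tool_pos: [0.5324, -0.1709, 0.0357]
orientation: [-180.0, 0.1, 109.7]
force: [-9.4, -2.0, 17.1]
opening: 0.0006
```

send_rows:
  commands:
    - [1,[0.032,0.011,-0.003],[0,-0.001,0]]
    - [1,[0.032,0.011,-0.003],[0,-0.001,0]]

```text
clock: 5.5
tool_pos: [0.5445, -0.1674, 0.0356]
orientation: [179.8, 0.3, 109.7]
force: [-8.6, -3.5, 18.0]
opening: 0.0005
```

send_rows:
  commands:
    - [1,[0.032,0.014,-0.003],[0,0,0]]
    - [1,[0.032,0.014,-0.003],[0,0,0]]

```text
clock: 5.7
tool_pos: [0.557, -0.1624, 0.0356]
orientation: [-179.8, 0.4, 109.7]
force: [-8.4, -3.9, 14.7]
opening: 0.0004
```

send_rows:
  commands:
    - [1,[0.032,0.013,-0.003],[0,0,0]]
    - [1,[0.032,0.013,-0.003],[0,0,0]]

```text
clock: 5.9
tool_pos: [0.5699, -0.1578, 0.0356]
orientation: [-179.4, 0.4, 109.7]
force: [-8.2, -2.5, 14.4]
opening: 0.0002
```

send_rows:
  commands:
    - [1,[0.032,0.012,-0.003],[0,0,0]]
    - [1,[0.032,0.012,-0.003],[0,0,0]]

```text
clock: 6.1
tool_pos: [0.5822, -0.1538, 0.0354]
orientation: [-178.9, 0.4, 109.7]
force: [-12.0, -4.8, 18.7]
opening: 0.0005
```

send_rows:
  commands:
    - [1,[0.032,0.012,-0.003],[0.001,-0.003,0]]
    - [1,[0.032,0.012,-0.003],[0,-0.001,0]]

```text
clock: 6.3
tool_pos: [0.5907, -0.1511, 0.0353]
orientation: [-179.5, 0.4, 109.7]
force: [-15.6, -5.3, 23.4]
opening: 0.0003
```

send_rows:
  commands:
    - [1,[0.024,0.009,-0.003],[0,0,0]]
    - [1,[0.024,0.009,-0.003],[0,0,0]]

```text
clock: 6.5
tool_pos: [0.5944, -0.1501, 0.0353]
orientation: [-178.6, 0.4, 109.7]
force: [-15.4, -4.9, 20.1]
opening: 0.0002
```

send_rows:
  commands:
    - [1,[0.036,0.013,0],[0.001,-0.003,0]]
    - [1,[0.036,0.013,0],[0.001,-0.003,0]]

```text
clock: 6.7
tool_pos: [0.6046, -0.1465, 0.0356]
orientation: [179.9, 0.3, 109.6]
force: [-11.5, -3.3, 14.4]
opening: 0.0001
```

send_rows:
  commands:
    - [1,[0.036,0.013,0],[0.001,-0.003,0]]
    - [1,[0.036,0.013,0],[0.001,-0.003,0]]

```text
clock: 6.9
tool_pos: [0.6136, -0.1427, 0.0343]
orientation: [178.6, 0.1, 109.5]
force: [-29.5, -10.4, 29.0]
opening: 0.0007
```

```bash
python3 - <<'E'
from h import *
s=snapshot('side');c=s['color'][200:350,200:420];save('s4.png',cv2.resize(c,None,fx=3.6,fy=3.6));print(sensors.get_obs()['force'])
E
```

```text
[-17.68669624  -4.27372549  14.04311956]
```

View pics/s4.png

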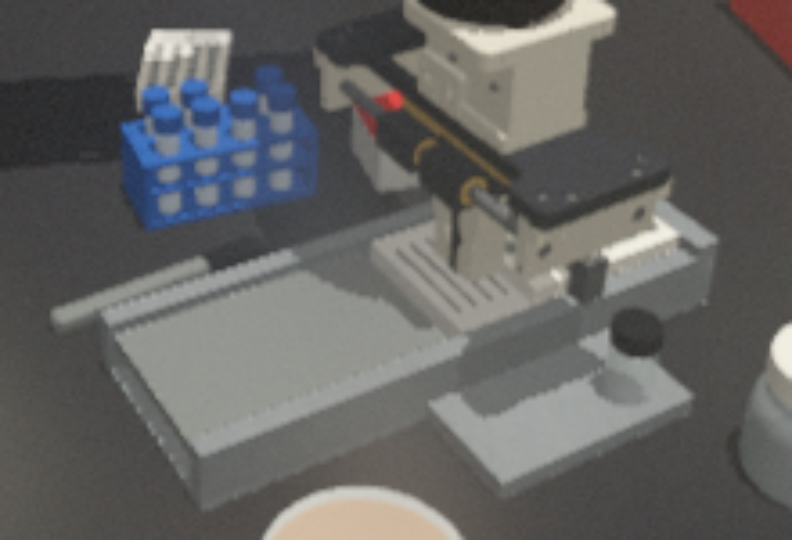

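send_rows:
  commands:
    - [1,[0.03,0.011,0],[0.001,-0.002,0]]
    - [1,[0.015,0.005,0],[0,0,0]]

```text
clock: 7.15
tool_pos: [0.6133, -0.1429, 0.0344]
orientation: [178.9, -0.2, 109.4]
force: [-5.9, 1.1, 9.9]
opening: 0.0006
```

send_rows:
  commands:
    - [1,[0,0,0.012],[0,0,0]]
    - [1,[-0.004,-0.001,0.03],[0,0,0]]
    - [1,[-0.02,-0.007,0.06],[0,0,0]]

```text
clock: 7.45
tool_pos: [0.6052, -0.1453, 0.0581]
orientation: [179.2, -0.3, 109.4]
force: [0.6, 0.1, -0.3]
opening: 0.0008
```

Clear of the pad. I'll rise and swing away to look from above.

send_rows:
  commands:
    - [1,[0,0,0.15],[0,0,0]]
    - [1,[0,0,0.19],[0,0,0]]
    - [1,[0,0,0.19],[0,0,0]]
    - [1,[-0.02,0.19,0],[0,0,0]]
    - [1,[-0.02,0.19,0],[0,0,0]]
    - [1,[-0.02,0.19,0],[0,0,0]]
    - [1,[-0.02,0.19,0],[0,0,0]]
    - [1,[-0.02,0.19,0],[0,0,0]]
    - [1,[-0.02,0.19,0],[0,0,0]]
    - [1,[-0.02,0.19,0],[0,0,0]]
    - [1,[0,0,0],[0,0,0]]

```text
clock: 8.55
tool_pos: [0.5679, 0.1987, 0.2115]
orientation: [178.0, -0.3, 109.2]
force: [-0.2, -0.1, -0.6]
opening: 0.0006
```

```bash
python3 - <<'E'
from h import *
s=snapshot('side');c=s['color'][200:350,200:420];save('s5.png',cv2.resize(c,None,fx=3.6,fy=3.6));print(sensors.get_obs()['force'])
s=snapshot('top');c=s['color'];save('t5.png',cv2.resize(c[100:260,200:440],None,fx=3.3,fy=3.3))
P=cloud(s);a=np.radians(19.35);R=np.array([[np.cos(a),np.sin(a)],[-np.sin(a),np.cos(a)]])
L=np.einsum('ij,hwj->hwi',R,P[...,:2]-[.527+.0802,-.171+.0282]);z=P[...,2]
I=np.zeros(z.shape,bool);I[105:255,290:410]=1
for n,x0,x1,y in(('bed',-.17,-.05,.035),('pad',-.025,.01,.035),('plate front',.055,.11,.04),('plate rear',.018,.03,.035)):
    k=I&(L[...,0]>x0)&(L[...,0]<x1)&(abs(L[...,1])<y);print(n,k.sum(),np.percentile(z[k],[10,50,90]).round(4))
k=I&(abs(L[...,1])<.03)&(z>.030)&(z<.0375)&(L[...,0]<.02);print('pad x',L[k][:,0].min(),L[k][:,0].max())
k=I&(abs(L[...,1])<.04)&(z>.041)&(z<.0475)&(L[...,0]<.125);print('plate x',L[k][:,0].min(),L[k][:,0].max())
E
```

```text
[-0.14514226 -0.84172538  0.47698918]
bed 1280 [0.0266 0.03   0.0333]
pad 371 [0.0312 0.0344 0.0374]
plate front 649 [0.0423 0.0467 0.0528]
plate rear 126 [0.0414 0.0446 0.0482]
pad x -0.18295200817498744 0.014997136064971328
plate x -0.012786795365040779 0.12490832943087994
```

View pics/s5.png

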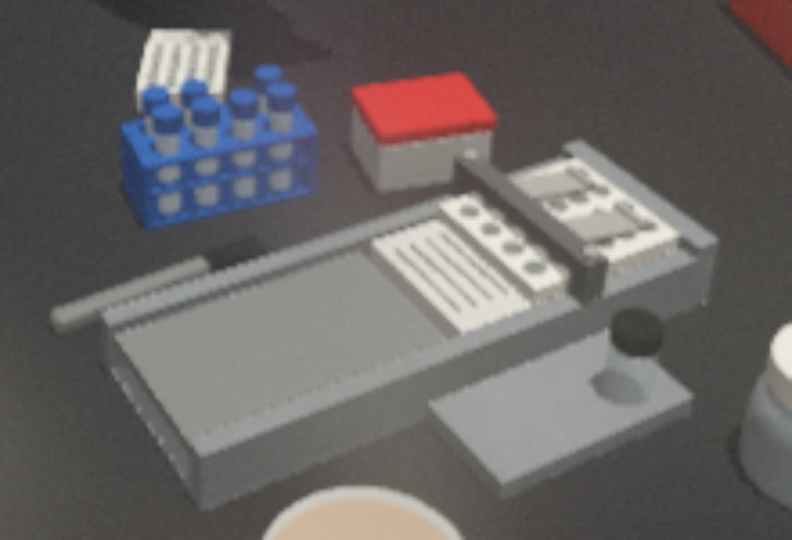

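View pics/t5.png

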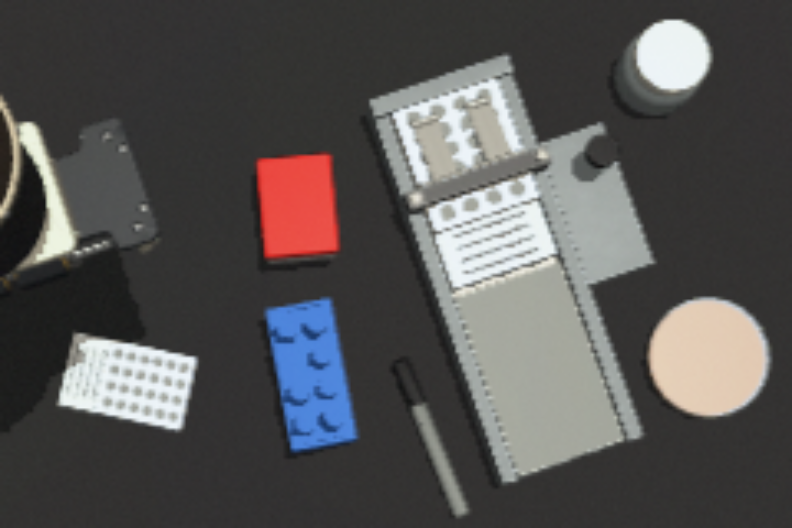

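```bash
python3 - <<'E'
from h import *
print(sensors.get_obs()['qvel']); print(order.close_job())
E
```

```text
[-2.39943444 -0.11582247 -0.90526159 -0.04798037  0.00275762  0.50832266]
the job is handed in; nothing more can be done
None
```

I pressed the thumb pad down to the bottom of the bed's travel with the shut fingertips. I kept it pressed while sliding the carrier under the bar and leaf spring to the stop, then let go, moved clear and handed the job in at about 8.7 s. The hand-in gives no verdict.

**Last checks (top and side pictures, calibration good to about 2 mm):**
- **Bed:** its top is at about 30 mm, so it is up again, with the floor gap showing behind the carrier.
- **Carrier:** the pad is at 34.4 mm and the plate at 44.6 mm (34 and 44 mm expected on the floor). The step is at about station x 15 mm, which is home. The front edge looks tight against the stop.
- **Pressing:** through the slide under the bar the tip stayed at 35.3–35.7 mm with 14–23 N down, so the bed was about 10 mm down.
- **Leaf spring and other things:** the blades lie on the plate. The bystanders look unmoved, judged by eye.
- **Robot:** it was well clear, with about 0 N on the tool. At hand-in the base joint still read about 2.4 degrees/s.

**Things that disagreed:**
- On the first descent the tool drifted about 11 mm forward with no contact, so I raised it and corrected before touching.
- At the start of the slide, before the bar, the press slackened to about 8 N and the bed to about 8.5 mm down.
- One plate-edge measurement came out ambiguous because depth mixes at the edges. I relied on the step position and the pictures instead.

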